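Set out pipe offcuts by diameter on the welding bar

ROBOT

A 6-joint arm with a two-finger parallel gripper is mounted at the origin on the work surface. World frame = base frame: x ahead of the robot, y to its left, z up, the work surface at z = 0. Lengths are in m, angles in degrees, forces in N, time in s.
With the tool pointing down it reaches from about 0.325 to 1 m from the base axis. Payload 5.1 kg.
Tool frame: the origin (TCP) lies midway between the tips of the shut fingers; the grasp point (between the pads) lies 19 mm behind it; z points along the fingers, y is the line along which they close (so a half turn about z gives the same grasp; the last joint's range is limited). The gripper opens to 85 mm and grips with 20 to 120 N. Pads are 22 mm wide; open, the fingers measure 114 mm over their backs; the gripper's body (76 mm by 85 mm) begins 54 mm behind the grasp point. The pads swing forward as they close: fully open they stand 13 mm farther back than shut.
Start: joints at [-70.852, 7.093, 94.555, -0, 78.352, -4.733], TCP at [0.263, -0.594, 0.231] pointing down, gripper open.
Joint ranges: [-149.61, 149.61], [-58.7, 133.49], [1.44, 155.28], [-77.14, 257.14], [18.33, 153.61], [-166.67, 166.67]. Speed limits (degrees/s): [147.25, 147.25, 180, 180, 180, 180].

INTERFACE

Orientations are given as [roll, pitch, yaw] about the fixed x, y, z axes, in that order (R = Rz(yaw) Ry(pitch) Rx(roll)).
In Python, from plant import robot gives the robot as it stands. The module is installed in compiled form; this text tells all that it offers.
- The arm moves only by the shell command python3 -m handwheel 'ROWS' [FORCE]. ROWS is JSON, a list of rows, each a list of 7 numbers: the shift along the world's x, y, z in mm, then the turn, a rotation vector about the world's x, y, z in rad, then the closure, from 0 (fully open) to 1 (shut). In form: [[x, y, z, wx, wy, wz, hand], ...]. A call has 1 to 10 rows; each row shifts and turns the commanded pose from where the row before left it; what a row does not reach is not made up. A row lasts 1/12 s, in which the tool goes at most 41.7 mm and 7.16 degrees, less where a joint would pass 70% of its speed; a pose out of reach is approached as far as the arm can. A call is refused whole if a number of a shift passes 41.7 or a number of a turn 0.125, either way. A call with a gripper value outside its range is refused whole. The fingers move at their own pace and stop on an object; FORCE is the grip in N (left out, the last holds). Time passes only in rows, so rows that do not move let the fingers close. It gives the time, the measured TCP pose, the force, the opening and the grip force at its end, in the units of the state.
- robot.sense(): the state, without advancing time (a new reading comes with each control period).
- robot.snapshot(name): name is "scene" or "top" or "wrist"; returns a dict with "frame" (384x512x3 uint8, red, green, blue), "depth" (384x512 float32, m along the optical axis (not along the pixel's ray), 0 where there is no reading), "fov_y" (degrees; the focal length in pixels is half the picture's height over the tangent of half this angle, whatever the lens; pixels are square), "cx", "cy" (the principal point, pixels), "origin" and "orientation" of the camera in the world. Camera axes: x right, y up, looking along -z (the intrinsics and any distortion apply to the point x, -y, -z); pixel columns grow to the right and rows downward; lengths in m; the calibration is good to about 2 mm. A picture is of the moment at which its call begins.
- robot.sign_off(): hands the job in; it is judged then, once.
The state is a dict: "t": time; "joint_positions": joint angles; "joint_vel": joint speeds; "tau": joint torques, N m; "tcp_pos": TCP position; "ee_rot": TCP orientation; "contact_force": force on the tool from outside, world axes, zero at the start; "torque": the same for the moment, N m; "opening": opening from 0.0 (shut) to 1.0 (fully open); "finger_force": force on a finger pad.
Only numpy, scipy, OpenCV 4.12 (cv2) and the standard library are available. Lean on these libraries where they do the work, as an engineer would, in place of code of your own. Each camera call takes 0.05 s, during which the arm holds its last target. There are 200 camera calls.

TASK

Set the four steel pipe offcuts out for the next practice welds: stand each one upright, centred on its own white cross on the flat bar, in order of diameter (not height), the narrowest on the cross nearest the triangular magnet and the widest at the far end of the row. Do not let any pipe tip over on the way, and leave them all standing still and released.

Things in the scene. Friction and masses are not known exactly. Their poses are not given: they have to be found in the camera images.
- pipe_27: short offcut of bare steel pipe, standing upright and open at both ends: 27 mm outside diameter (the narrowest of the four), 4 mm wall, 65 mm tall, about 145 g. Origin: centre of its underside, z up along the pipe; its yaw has no meaning.
- pipe_38: short offcut of bare steel pipe, standing upright and open at both ends: 38 mm outside diameter (the second narrowest of the four), 4 mm wall, 50 mm tall, about 165 g. Origin: centre of its underside, z up along the pipe; its yaw has no meaning.
- pipe_48: short offcut of bare steel pipe, standing upright and open at both ends: 48 mm outside diameter (the second widest of the four), 4 mm wall, 75 mm tall, about 320 g. Origin: centre of its underside, z up along the pipe; its yaw has no meaning.
- pipe_60: short offcut of bare steel pipe, standing upright and open at both ends: 60 mm outside diameter (the widest of the four), 4 mm wall, 55 mm tall, about 300 g. Origin: centre of its underside, z up along the pipe; its yaw has no meaning.
- bar: dark flat steel bar lying fixed on the bench, 500 mm long (its y axis), 90 mm wide (its x axis), 12 mm thick. Origin: centre of its underside; its top is 12 mm above the bench. It carries the four marks in one straight row and, beyond the row, the magnet at one end and a fixed hold-down clamp (up to 45 mm tall above the bar) at the other end.
- mark_a: thin white painted cross on top of the bar (84 x 76 mm, flat, cannot be felt), first from the bar's +y end. Neighbouring marks are 90 mm apart. Origin: its centre, on the bar's top face; x across the bar, y along it.
- mark_b: thin white painted cross on top of the bar (84 x 76 mm, flat, cannot be felt), second from the bar's +y end. Neighbouring marks are 90 mm apart. Origin: its centre, on the bar's top face; x across the bar, y along it.
- mark_c: thin white painted cross on top of the bar (84 x 76 mm, flat, cannot be felt), third from the bar's +y end. Neighbouring marks are 90 mm apart. Origin: its centre, on the bar's top face; x across the bar, y along it.
- mark_d: thin white painted cross on top of the bar (84 x 76 mm, flat, cannot be felt), fourth from the bar's +y end, so the nearest to its -y end. Neighbouring marks are 90 mm apart. Origin: its centre, on the bar's top face; x across the bar, y along it.
- magnet: flat triangular welding magnet (a right-angled frame with 64 mm legs, 16 mm thick, painted red) fixed on one end of the bar, 72 mm beyond the last mark; at which of the two ends it lies changes from start to start. Origin: centre of its underside.
Not all that is in view belongs to the job. What is shaped like the pipe_60 but blue or red is not meant.

How it is judged:
By the outcome, as a careful person would: the job done as asked, in the order asked, and still so for the second after the job is handed in, with the robot touching nothing.
It also fails if it takes over 96 s, if anything falls off the work surface, if the arm or the gripper's body presses on something with over 40 N, if the wrist force passes 120 N, or if a joint passes its speed limit or range.

## Working session

There is one attempt and no reset: what is moved stays moved. The work goes in short steps, Python scripts to look and compute and a shell command to move; the robot and the scene stay as the last step left them, time stands still between calls to the robot, and variables do not carry over. Pictures are saved under pics/ and viewed, at most 14 in all, crops included, and the job is handed in when it is done.

```bash
mkdir -p pics; cat > h.py <<'E'
import numpy as np, cv2
from plant import robot
def snap(n, f=None):
    s=robot.snapshot(n)
    if f: cv2.imwrite('pics/'+f, cv2.cvtColor(s['frame'],cv2.COLOR_RGB2BGR))
    return s
def cam(s):
    o=np.array(s['origin'],float); r=np.array(s['orientation'],float)
    if r.shape==(3,3): R=r
    else:
        from scipy.spatial.transform import Rotation
        R=Rotation.from_euler('xyz',r,degrees=True).as_matrix()
    return o,R,s['frame'].shape[0]/2/np.tan(np.radians(s['fov_y'])/2)
def ray(s,u,v,z):
    o,R,f=cam(s); d=R@np.array([(u-s['cx'])/f,-(v-s['cy'])/f,-1.])
    return o+d*(z-o[2])/d[2]
def cloud(s):
    o,R,f=cam(s); h,w=s['depth'].shape; u,v=np.meshgrid(np.arange(w),np.arange(h)); D=s['depth']
    p=np.stack([(u-s['cx'])/f*D,-(v-s['cy'])/f*D,-D],-1)
    return p@R.T+o
E
python3 - <<'E'
from h import *
for n in('top','scene'):
    s=snap(n,n+'1.png'); print({k:v for k,v in s.items() if k not in('frame','depth')})
E
```

```text
{'fov_y': 44.93784214002132, 'cx': 252.8932173996318, 'cy': 191.40713710551316, 'origin': array([0.25041392, 0.05657006, 1.3270717 ]), 'orientation': array([ 10.66265293,  -0.55574364, -88.34758792])}
{'fov_y': 56.672938142615955, 'cx': 256.74860421846745, 'cy': 184.2234702411271, 'origin': array([1.01337617, 0.32765506, 0.58570485]), 'orientation': array([ 48.00026851,  -1.14270609, 118.17167639])}
```

View pics/top1.png

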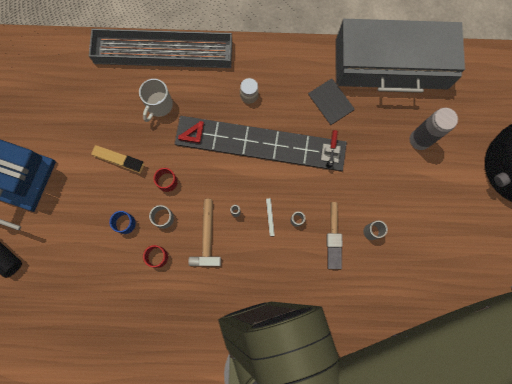

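View pics/scene1.png

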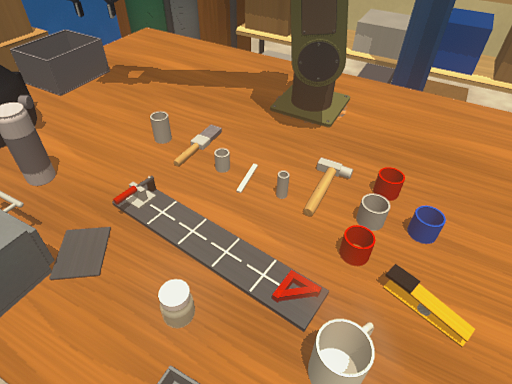

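The top view shows the magnet (192,132) at the bar's +y (left) end and the clamp at (331,150). The crosses are at about (217,136), (247,141), (276,145) and (305,149).

Pipe candidates:
- **Bare steel rings:** (235,210) is the narrowest, so pipe_27. (298,218) is pipe_38 and (377,230) is pipe_48.
- **pipe_60:** the grey ring at (161,216). The rings at (122,222), (165,180) and (155,257) are blue or red, so they are excluded.

Next I measure all of these and make one enlarged crop to confirm.

```bash
python3 - <<'E'
from h import *
s=snap('top'); P=cloud(s); hsv=cv2.cvtColor(s['frame'],cv2.COLOR_RGB2HSV)
for nm,(u,v),h,d in[('27',(235,210),.065,.027),('38',(298,218),.05,.038),('48',(377,230),.075,.048),('60',(161,216),.055,.060)]:
    W=P[v-22:v+23,u-22:v*0+u+23].reshape(-1,3); c=ray(s,u,v,h)
    for _ in range(3):
        m=(abs(W[:,2]-h)<.008)&(np.hypot(*(W[:,:2]-c[:2]).T)<d/2+.012)
        q=W[m]; (cx,cy),r=cv2.minEnclosingCircle((q[:,:2]*1000).astype(np.float32)); c=np.array([cx/1000,cy/1000,0])
    print(nm,'depth rim',np.round([cx,cy,2*r],1),len(q),'z',q[:,2].mean().round(4),'mean',(q[:,:2].mean(0)*1000).round(1),'reach',np.hypot(cx,cy).round())
# crosses
m=((hsv[...,1]<60)&(hsv[...,2]>150)).astype(np.uint8)
for u,v in[(217,136),(247,141),(276,145),(305,149)]:
    w=m[v-16:v+17,u-15:u+16]; n,l,st,ce=cv2.connectedComponentsWithStats(w,connectivity=8)
    i=1+np.argmax(st[1:,4]); x,y,ww,hh,a=st[i]; 
    # cross centre = centre of min-area-rect
    (cu,cv_),_,_=cv2.minAreaRect(np.argwhere(l==i)[:,::-1].astype(np.float32)); cu+=u-15;cv_+=v-16
    cc=ce[i]+[u-15,v-16]
    print('mark',np.round([cu,cv_,*cc],1),(ray(s,cu,cv_,.012)*1000).round(1),(ray(s,*cc,.012)*1000).round(1),a,P[int(cv_),int(cu),2].round(4))
a=cv2.resize(s['frame'][100:280,90:410],None,fx=2.5,fy=2.5,interpolation=cv2.INTER_CUBIC)
cv2.imwrite('pics/crop1.png',a[...,::-1])
E
```

```text
27 depth rim [437.3 100.9  26.8] 44 z 0.0644 mean [437.1 100.7] reach 449.0
38 depth rim [420.7 -74.7  38.2] 68 z 0.0492 mean [420.4 -74.8] reach 427.0
48 depth rim [ 393.4 -289.8   48.1] 98 z 0.0744 mean [ 393.1 -289.7] reach 489.0
60 depth rim [415.  307.4  60.5] 116 z 0.0537 mean [415.2 307.2] reach 516.0
mark [216.2 131.6 215.3 134.1] [674.4 164.5  12. ] [666.7 166.8  12. ] 35 0.0115
mark [244.4 140.4 244.9 140.9] [650.1  80.2  12. ] [648.7  78.9  12. ] 52 0.0123
mark [276.3 142.8 275.5 143.9] [645.7 -13.5  12. ] [642.5 -11.4  12. ] 38 0.0155
mark [305.4 149.4 305.6 150.3] [628.4 -99.7  12. ] [ 625.6 -100.2   12. ] 54 0.013
```

View pics/crop1.png

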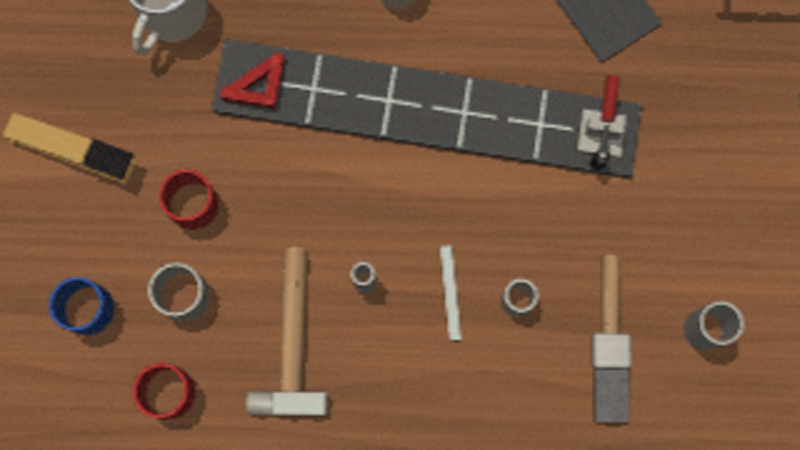

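The crop confirms the grey 60 mm ring at crop (178,292) lies between the red and blue look-alikes, and the other three are bare steel. The crosses are at crop (315,90), (390,100), (466,112) and (541,124). I'll refine the crosses by centroid, with the 90 mm spacing as a check.

```bash
python3 - <<'E'
from h import *
def marks(s,C,tag):
    V=s['frame'].min(2).astype(float); h,w=V.shape
    u,v=np.meshgrid(np.arange(w),np.arange(h)); o,R,f=cam(s)
    d=np.stack([(u-s['cx'])/f,-(v-s['cy'])/f,-np.ones((h,w))],-1)@R.T
    X=(o+d*((.012-o[2])/d[...,2])[...,None])*1000; A=1/np.maximum(1e-9,abs(d[...,2]))
    for _ in range(6):
        ax=np.array(C[0])-C[3]; ax=ax/np.linalg.norm(ax); ay=np.array([ax[1],-ax[0]]); N=[]
        for c in C:
            q=X[...,:2]-c; a=q@ax; b=q@ay
            m=(abs(a)<43)&(abs(b)<43); ww=np.clip(V-105,0,80)*m*((abs(a)<6)|(abs(b)<6))
            N.append(np.array([(X[...,0]*ww).sum(),(X[...,1]*ww).sum()])/ww.sum())
        C=N
    C=np.array(C); k=np.array([1.5,.5,-.5,-1.5]); m=C.mean(0); ax=(k@(C-m)); L=np.linalg.norm(ax)/5; ax/=np.linalg.norm(ax)
    print(tag,'spacing',L.round(2),'raw',C.round(1).tolist(),'fit',(m+np.outer(k*90,ax)).round(1).tolist(),'axis yaw',np.degrees(np.arctan2(ax[1],ax[0])).round(2))
C=[(666,167),(650,79),(643,-11),(626,-100)]
for n in('top','scene'): marks(snap(n),C,n)
s=snap('scene');P=cloud(s)
# pipes from scene: depth rim check
for nm,h,d,c in[('27',.065,.027,(437,101)),('38',.05,.038,(421,-75)),('48',.075,.048,(393,-290)),('60',.055,.06,(415,307))]:
    W=P.reshape(-1,3);c=np.array(c)/1000
    q=W[(abs(W[:,2]-h)<.004)&(np.hypot(*(W[:,:2]-c).T)<d/2+.01)]
    (x,y),r=cv2.minEnclosingCircle((q[:,:2]*1000).astype(np.float32)); print(nm,round(x,1),round(y,1),round(2*r,1),len(q))
print(robot.sense())
E
```

```text
top spacing 89.8 raw [[663.7, 167.4], [651.2, 78.5], [640.1, -10.6], [629.4, -99.8]] fit [[663.3, 167.8], [651.8, 78.5], [640.4, -10.8], [629.0, -100.0]] axis yaw 82.7
scene spacing 90.34 raw [[665.1, 166.5], [653.5, 77.3], [641.5, -12.4], [629.6, -102.1]] fit [[665.1, 166.2], [653.3, 76.9], [641.5, -12.3], [629.7, -101.5]] axis yaw 82.46
27 441.3 100.3 27.5 64
38 423.0 -74.9 40.7 82
48 397.9 -289.5 50.4 93
60 418.8 305.3 60.9 184
{'t': 0.3, 'joint_positions': array([-7.08514066e+01,  7.10682407e+00,  9.45835697e+01,  3.11232458e-04,
        7.83498890e+01, -4.73115619e+00]), 'joint_vel': array([ 0.02647517,  0.00198648, -0.18755534, -0.10925027,  0.01105666,
        0.0203995 ]), 'tau': array([-6.13301727e-04, -4.22981036e+01, -3.65044355e+01, -4.07185087e-05,
        3.84484054e-03, -1.02173706e-05]), 'tcp_pos': array([ 0.26305056, -0.59415663,  0.23087565]), 'ee_rot': array([-1.79959880e+02, -3.62628315e-03,  2.38796854e+01]), 'contact_force': array([-0.21230799,  0.79553393, -0.38883416]), 'torque': array([-0.01810568, -0.0168582 , -0.003679  ]), 'finger_force': 0.0, 'opening': 1.000067832778053}
```

```bash
python3 -m handwheel '[[13.2,30.4,-4,0,0,0.1025,0],[13.2,30.4,-4,0,0,0.1025,0],[13.2,30.4,-4,0,0,0.1025,0],[13.2,30.4,-4,0,0,0.1025,0],[13.2,30.4,-4,0,0,0.1025,0],[13.2,30.4,-4,0,0,0.1025,0],[13.2,30.4,-4,0,0,0.1025,0],[13.2,30.4,-4,0,0,0.1025,0],[13.2,30.4,-4,0,0,0.1025,0],[13.2,30.4,-4,0,0,0.1025,0]]'
python3 -m handwheel '[[0,0,0,0,0,0,0],[0,0,0,0,0,0,0],[0,0,0,0,0,0,0]]'
python3 - <<'E'
from h import *
s=snap('wrist','w1.png'); P=cloud(s).reshape(-1,3)
print({k:v for k,v in s.items() if k not in('frame','depth')}, robot.sense()['tcp_pos'])
c=np.array([.395,-.290]); q=P[(abs(P[:,2]-.075)<.004)&(np.hypot(*(P[:,:2]-c).T)<.04)]
if len(q): print(cv2.minEnclosingCircle((q[:,:2]*1000).astype(np.float32)),len(q))
E
```

```text
t: 1.13
tcp_pos: [0.3954, -0.2888, 0.1913]
ee_rot: [180.0, 0.0, 82.9]
contact_force: [0.7, 0.5, 0.2]
opening: 0.997
finger_force: 0.0
t: 1.38
tcp_pos: [0.3952, -0.2907, 0.1916]
ee_rot: [180.0, 0.0, 82.6]
contact_force: [0.5, -1.0, -0.4]
opening: 1.0
finger_force: 0.0
{'fov_y': 64.16166098129489, 'cx': 256.28279983402194, 'cy': 190.97246011219684, 'origin': array([ 0.40393817, -0.21862547,  0.33469845]), 'orientation': array([-1.66475020e+01,  9.05143304e-03, -7.48756789e+00])} [ 0.3950319  -0.29113384  0.19169368]
((394.7991027832031, -290.3037109375), 23.842939376831055) 757
```

View pics/w1.png

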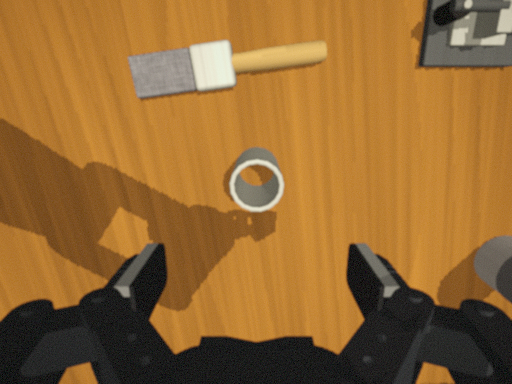

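The wrist view shows the pipe rim at (257,188), between the open fingers. Its centre is (394.8,-290.3), which matches the other measurements, so I go down and grip.

```bash
python3 -m handwheel '[[0,0.5,-25,0,0,0,0],[0,0,-25,0,0,0,0],[0,0,-25,0,0,0,0],[0,0,-25,0,0,0,0],[0,0,-25,0,0,0,0],[0,0,-20,0,0,0,0],[0,0,-11,0,0,0,0],[0,0,-5,0,0,0,0],[0,0,0,0,0,0,0],[0,0,0,0,0,0,0]]' 50
python3 -m handwheel '[[0,0,0,0,0,0,1],[0,0,0,0,0,0,1],[0,0,0,0,0,0,1],[0,0,0,0,0,0,1],[0,0,0,0,0,0,1],[0,0,0,0,0,0,1],[0,0,0,0,0,0,1],[0,0,0,0,0,0,1],[0,0,0,0,0,0,1],[0,0,0,0,0,0,1]]' 50
```

```text
t: 2.27
tcp_pos: [0.3956, -0.2909, 0.0313]
ee_rot: [179.9, 0.1, 82.6]
contact_force: [-0.2, 0.3, -0.2]
opening: 1.001
finger_force: 0.0
t: 3.1
tcp_pos: [0.3956, -0.2904, 0.0317]
ee_rot: [179.9, 0.1, 82.6]
contact_force: [-1.6, 1.3, 6.0]
opening: 0.55
finger_force: 51.2
```

```bash
python3 -m handwheel '[[0,0,10,0,0,0,1],[0,0,25,0,0,0,1],[0,0,30,0,0,0,1],[0,0,25,0,0,0,1],[0,0,10,0,0,0,1]]'
python3 -m handwheel '[[10,11,0,0,0,0,1],[25,28,0,0,0,0,1],[27,31,0,0,0,0,1],[27,31,0,0,0,0,1],[27,31,0,0,0,0,1],[27,31,0,0,0,0,1],[27,31,0,0,0,0,1],[27,31,0,0,0,0,1],[25,28,0,0,0,0,1],[13.5,15.5,0,0,0,0,1]]'
python3 -m handwheel '[[10,10.5,0,0,0,0,1],[0,0,0,0,0,0,1],[0,0,0,0,0,0,1],[0,0,0,0,0,0,1]]'
cat >> h.py <<'E'
def marks(s,C,tag):
    V=s['frame'].min(2).astype(float); h,w=V.shape
    u,v=np.meshgrid(np.arange(w),np.arange(h)); o,R,f=cam(s)
    d=np.stack([(u-s['cx'])/f,-(v-s['cy'])/f,-np.ones((h,w))],-1)@R.T
    X=(o+d*((.012-o[2])/d[...,2])[...,None])*1000
    ax=np.array([np.cos(np.radians(82.6)),np.sin(np.radians(82.6))]); ay=np.array([ax[1],-ax[0]])
    for c in C:
        c=np.array(c,float)
        for _ in range(6):
            q=X[...,:2]-c; a=q@ax; b=q@ay
            ww=np.clip(V-105,0,80)*(abs(a)<42)*(abs(b)<42)*((abs(a)<6)|(abs(b)<6))
            if ww.sum()==0: break
            c=np.array([(X[...,0]*ww).sum(),(X[...,1]*ww).sum()])/ww.sum()
        print(tag,c.round(1))
E
python3 - <<'E'
from h import *
s=snap('wrist','w2.png'); print(robot.sense()['tcp_pos']); marks(s,[(664,167),(652.5,77.7)],'wrist a,b')
E
```

```text
t: 3.52
tcp_pos: [0.3965, -0.291, 0.1343]
ee_rot: [179.7, 0.2, 82.6]
contact_force: [0.6, -0.9, -2.6]
opening: 0.555
finger_force: 52.8
t: 4.35
tcp_pos: [0.6318, -0.0178, 0.1289]
ee_rot: [-179.9, -0.1, 82.8]
contact_force: [-0.8, 0.1, -3.4]
opening: 0.557
finger_force: 52.8
t: 4.68
tcp_pos: [0.6395, -0.0117, 0.1294]
ee_rot: [-179.9, 0.0, 82.6]
contact_force: [0.5, 0.3, -3.4]
opening: 0.558
finger_force: 52.8
[ 0.63955316 -0.01190943  0.12967418]
wrist a,b [652.4  79.8]
wrist a,b [653.1  79.4]
```

View pics/w2.png

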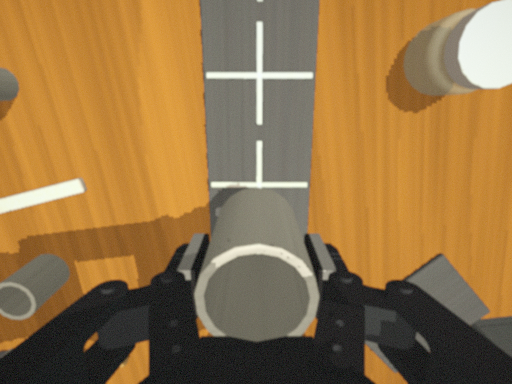

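The wrist view shows the gripped pipe over the bar, with one full cross at (259,75) and another at (259,184). I convert both and measure the pipe's top rim in the hand by depth.

```bash
python3 - <<'E'
from h import *
s=snap('wrist'); print((ray(s,259,75.3,.012)*1000).round(1),(ray(s,258.7,184.5,.012)*1000).round(1))
marks(s,[(663,168)],'a'); marks(s,[(652.5,79)],'b')
P=cloud(s).reshape(-1,3); t=robot.sense()['tcp_pos'];print(t)
q=P[(np.hypot(*(P[:,:2]-t[:2]).T)<.026)]; h=np.percentile(q[:,2],95); 
for z in(.16,.165,.17,.175,.18): print(z,((abs(q[:,2]-z)<.0025).sum()))
q=q[abs(q[:,2]-.173)<.004]
if len(q)>5: print(cv2.minEnclosingCircle((q[:,:2]*1000).astype(np.float32)),len(q))
E
```

```text
[652.7  78.2  12. ] [640.8 -11.5  12. ]
a [652.3  79.8]
b [652.8  79.4]
[ 0.63969002 -0.01199002  0.12990949]
0.16 1386
0.165 1551
0.17 2250
0.175 2275
0.18 3
((639.694580078125, -11.990241050720215), 25.979389190673828) 4027
```

```bash
python3 -m handwheel '[[1.2,0.5,-10,0,0,0,1],[0,0,-25,0,0,0,1],[0,0,-25,0,0,0,1],[0,0,-15,0,0,0,1],[0,0,-6,0,0,0,1],[0,0,-3,0,0,0,1],[0,0,-1,0,0,0,1],[0,0,0,0,0,0,1],[0,0,0,0,0,0,1]]'
python3 -m handwheel '[[0,0,-0.7,0,0,0,1],[0,0,0,0,0,0,1]]'
```

```text
t: 5.53
tcp_pos: [0.6431, -0.0105, 0.0471]
ee_rot: [179.8, -0.0, 82.6]
contact_force: [0.3, -0.1, -4.0]
opening: 0.554
finger_force: 52.8
t: 5.7
tcp_pos: [0.6425, -0.0104, 0.0457]
ee_rot: [179.9, -0.0, 82.6]
contact_force: [-1.0, 0.6, -4.2]
opening: 0.547
finger_force: 52.8
```

```bash
python3 -m handwheel '[[-1.2,-1,-0.7,0,0,0,1],[0,0,0,0,0,0,1],[0,0,0,0,0,0,1]]'|head -4
python3 -m handwheel '[[0,0,-0.7,0,0,0,1],[0,0,0,0,0,0,1],[0,0,0,0,0,0,1]]'|head -4
```

```text
t: 5.95
tcp_pos: [0.6405, -0.0114, 0.0439]
ee_rot: [-180.0, -0.0, 82.6]
contact_force: [0.5, 0.2, -3.6]
t: 6.2
tcp_pos: [0.6406, -0.0113, 0.0438]
ee_rot: [-180.0, 0.0, 82.6]
contact_force: [-2.8, 0.2, 2.4]
```

Contact is felt (force rises by 6 N). I release, rise and check.

```bash
python3 -m handwheel '[[0,0,0,0,0,0,0.4],[0,0,0,0,0,0,0.3],[0,0,0,0,0,0,0],[0,0,0,0,0,0,0],[0,0,0,0,0,0,0],[0,0,0,0,0,0,0],[0,0,0,0,0,0,0]]'
python3 -m handwheel '[[0,0,15,0,0,0,0],[0,0,25,0,0,0,0],[0,0,30,0,0,0,0],[0,0,30,0,0,0,0],[0,-30,30,0,0,0,0],[0,-30,10,0,0,0,0],[0,-20,0,0,0,0,0],[0,0,0,0,0,0,0],[0,0,0,0,0,0,0],[0,0,0,0,0,0,0]]'
cat >> h.py <<'E'
def rim(s,c,h,d):
    P=cloud(s).reshape(-1,3); c=np.array(c)/1000
    q=P[(abs(P[:,2]-h)<.004)&(np.hypot(*(P[:,:2]-c).T)<d/2+.012)]
    if len(q)<8: return None
    (x,y),r=cv2.minEnclosingCircle((q[:,:2]*1000).astype(np.float32)); return np.round([x,y,2*r],1),len(q)
E
python3 - <<'E'
from h import *
s=snap('wrist','w3.png'); print(robot.sense()['tcp_pos'])
print(rim(s,(641,-11.5),.087,.048)); marks(s,[(664,167),(652.5,78)],'m')
print('top',rim(snap('top'),(641,-11.5),.087,.048))
E
```

```text
t: 6.78
tcp_pos: [0.6407, -0.0114, 0.0432]
ee_rot: [180.0, -0.0, 82.6]
contact_force: [-0.4, -0.4, 0.7]
opening: 0.998
finger_force: 0.0
t: 7.62
tcp_pos: [0.6403, -0.0904, 0.1828]
ee_rot: [-180.0, -0.0, 82.6]
contact_force: [-0.8, 0.2, 0.3]
opening: 1.006
finger_force: 0.0
[ 0.64028711 -0.08998283  0.18245367]
(array([640.1, -11.6,  47.6]), 1090)
m [664. 167.]
m [647.2  35.7]
top (array([638.1, -10.8,  47.4]), 63)
```

View pics/w3.png

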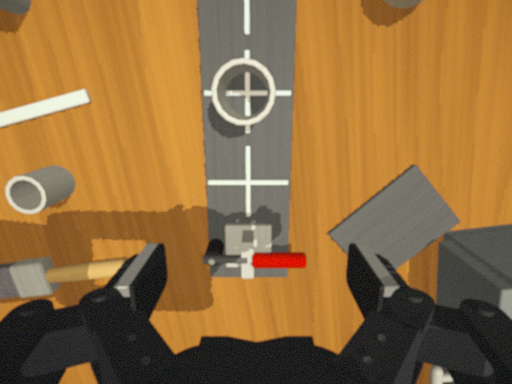

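The pipe_48 stands with its rim at (243,92) and the cross arms show symmetrically around (248,93). Cross d is at (248,183). I now go above pipe_38, the grey tube at (40,190).

```bash
python3 - <<'E'
from h import *
s=snap('wrist'); print((ray(s,247.7,93.3,.012)*1000).round(1),(ray(s,247.7,182.7,.012)*1000).round(1))
E
python3 -m handwheel '[[-12,1,0,0,0,0,0],[-26,2,0,0,0,0,0],[-30,2,0,0,0,0,0],[-30,2,0,0,0,0,0],[-30,2,0,0,0,0,0],[-30,2,-5,0,0,0,0],[-30,2,-10,0,0,0,0],[-20,2,-5,0,0,0,0],[-10,0.4,0,0,0,0,0],[0,0,0,0,0,0,0]]'
python3 -m handwheel '[[0,0,0,0,0,0,0],[0,0,0,0,0,0,0]]'|head -2
python3 - <<'E'
from h import *
s=snap('wrist'); print(rim(s,(422,-75),.05,.038),robot.sense()['tcp_pos'])
E
```

```text
[641.1 -10.8  12. ] [ 628.8 -100.2   12. ]
t: 8.6
tcp_pos: [0.4206, -0.0744, 0.1616]
ee_rot: [-179.9, -0.0, 82.7]
contact_force: [0.1, -0.8, -0.2]
opening: 1.0
finger_force: 0.0
t: 8.77
tcp_pos: [0.4235, -0.0753, 0.1632]
(array([421.9, -75.1,  38. ]), 593) [ 0.42358009 -0.07532841  0.16320431]
```

```bash
python3 -m handwheel '[[-1,0.2,-20,0,0,0,0],[0,0,-30,0,0,0,0],[0,0,-30,0,0,0,0],[0,0,-30,0,0,0,0],[0,0,-20,0,0,0,0],[0,0,-13,0,0,0,0],[0,0,-6,0,0,0,0],[0,0,-2,0,0,0,0],[0,0,0,0,0,0,0],[0,0,0,0,0,0,0]]' 50|head -4
python3 -m handwheel '[[0,0,0,0,0,0,1],[0,0,0,0,0,0,1],[0,0,0,0,0,0,1],[0,0,0,0,0,0,1],[0,0,0,0,0,0,1],[0,0,0,0,0,0,1],[0,0,0,0,0,0,1],[0,0,0,0,0,0,1],[0,0,0,0,0,0,1],[0,0,0,0,0,0,1]]' 50
```

```text
t: 9.65
tcp_pos: [0.4228, -0.0755, 0.0128]
ee_rot: [179.9, 0.0, 82.6]
contact_force: [0.1, -0.2, 0.8]
t: 10.48
tcp_pos: [0.4222, -0.0754, 0.0125]
ee_rot: [179.9, 0.0, 82.6]
contact_force: [-1.4, -0.0, 6.0]
opening: 0.434
finger_force: 50.2
```

```bash
python3 -m handwheel '[[0,0,10,0,0,0,1],[0,0,28,0,0,0,1],[0,0,30,0,0,0,1],[0,0,30,0,0,0,1],[0,0,14,0,0,0,1],[0,0,6,0,0,0,1]]'|head -2
python3 -m handwheel '[[9,6,0,0,0,0,1],[22,15,0,0,0,0,1],[28,19,0,0,0,0,1],[28,19,0,0,0,0,1],[28,18,0,0,0,0,1],[28,18,0,0,0,0,1],[28,18,0,0,0,0,1],[28,18,0,0,0,0,1],[20,14,0,0,0,0,1],[11.4,8.6,0,0,0,0,1]]'|head -2
python3 -m handwheel '[[0,0,0,0,0,0,1],[0,0,0,0,0,0,1],[0,0,-20,0,0,0,1],[0,0,-28,0,0,0,1],[0,0,-25,0,0,0,1],[0,0,-15,0,0,0,1],[0,0,-8,0,0,0,1],[0,0,-4,0,0,0,1],[0,0,0,0,0,0,1],[0,0,0,0,0,0,1]]'
```

```text
t: 10.98
tcp_pos: [0.4231, -0.0757, 0.1331]
t: 11.82
tcp_pos: [0.6529, 0.0807, 0.1264]
t: 12.65
tcp_pos: [0.6529, 0.0783, 0.031]
ee_rot: [179.9, -0.0, 82.6]
contact_force: [-0.5, 0.8, -2.8]
opening: 0.43
finger_force: 50.5
```

```bash
python3 -m handwheel '[[0,0,-3.5,0,0,0,1],[0,0,-1.5,0,0,0,1],[0,0,0,0,0,0,1],[0,0,0,0,0,0,1]]'|head -4
python3 -m handwheel '[[0,0,-0.7,0,0,0,1],[0,0,0,0,0,0,1],[0,0,0,0,0,0,1]]'|head -4
python3 -m handwheel '[[0,0,-0.7,0,0,0,1],[0,0,0,0,0,0,1],[0,0,0,0,0,0,1]]'|head -4
```

```text
t: 12.98
tcp_pos: [0.6522, 0.0784, 0.0251]
ee_rot: [180.0, -0.0, 82.6]
contact_force: [-0.4, 0.2, -1.0]
t: 13.23
tcp_pos: [0.6523, 0.0784, 0.0245]
ee_rot: [180.0, -0.0, 82.6]
contact_force: [-0.7, -0.4, 0.5]
t: 13.48
tcp_pos: [0.6524, 0.0784, 0.0245]
ee_rot: [180.0, -0.0, 82.6]
contact_force: [-3.1, 0.5, 5.7]
```

```bash
python3 -m handwheel '[[0,0,0,0,0,0,0.5],[0,0,0,0,0,0,0.4],[0,0,0,0,0,0,0],[0,0,0,0,0,0,0],[0,0,0,0,0,0,0],[0,0,0,0,0,0,0],[0,0,15,0,0,0,0],[0,0,25,0,0,0,0],[0,0,35,0,0,0,0],[0,0,35,0,0,0,0]]'
python3 -m handwheel '[[-12,2,20,0,0,0,0],[-24,2,10,0,0,0,0],[-28,3,0,0,0,0,0],[-30,3,0,0,0,0,0],[-30,3,0,0,0,0,0],[-30,3,0,0,0,0,0],[-28,3,0,0,0,0,0],[-20,2,0,0,0,0,0],[-12,1,0,0,0,0,0],[0,0,0,0,0,0,0]]'|head -2
python3 -m handwheel '[[0,0,0,0,0,0,0],[0,0,0,0,0,0,0]]'|head -2
python3 - <<'E'
from h import *
s=snap('wrist'); print(rim(s,(438,100.6),.065,.027),robot.sense()['tcp_pos'])
E
```

```text
t: 14.32
tcp_pos: [0.6512, 0.0784, 0.1344]
ee_rot: [-179.9, 0.0, 82.6]
contact_force: [0.3, 0.5, 0.1]
opening: 0.998
finger_force: 0.0
t: 15.15
tcp_pos: [0.4363, 0.1007, 0.1641]
t: 15.32
tcp_pos: [0.4389, 0.1004, 0.1643]
(array([438.7, 101. ,  26.7]), 442) [0.4389452  0.10031143 0.16405874]
```

```bash
python3 -m handwheel '[[0,0.6,-20,0,0,0,0],[0,0,-30,0,0,0,0],[0,0,-30,0,0,0,0],[0,0,-28,0,0,0,0],[0,0,-18,0,0,0,0],[0,0,-11,0,0,0,0],[0,0,-5,0,0,0,0],[0,0,-2,0,0,0,0],[0,0,0,0,0,0,0],[0,0,0,0,0,0,0]]' 50|head -4
python3 -m handwheel '[[0,0,0,0,0,0,1],[0,0,0,0,0,0,1],[0,0,0,0,0,0,1],[0,0,0,0,0,0,1],[0,0,0,0,0,0,1],[0,0,0,0,0,0,1],[0,0,0,0,0,0,1],[0,0,0,0,0,0,1],[0,0,0,0,0,0,1],[0,0,0,0,0,0,1]]' 50
```

```text
t: 16.2
tcp_pos: [0.4394, 0.1011, 0.0206]
ee_rot: [179.9, -0.0, 82.6]
contact_force: [-0.1, -0.6, -0.5]
t: 17.03
tcp_pos: [0.4383, 0.1011, 0.0198]
ee_rot: [180.0, -0.0, 82.6]
contact_force: [-2.6, -0.5, 5.8]
opening: 0.308
finger_force: 49.1
```

```bash
python3 -m handwheel '[[0,0,10,0,0,0,1],[0,0,25,0,0,0,1],[0,0,30,0,0,0,1],[0,0,25,0,0,0,1],[0,0,10,0,0,0,1],[0,0,5,0,0,0,1]]'|head -2
python3 -m handwheel '[[9,3,0,0,0,0,1],[20,6,0,0,0,0,1],[28,8,0,0,0,0,1],[28,8,0,0,0,0,1],[28,8,0,0,0,0,1],[28,8,0,0,0,0,1],[28,8,0,0,0,0,1],[27,8,0,0,0,0,1],[19,6,0,0,0,0,1],[10.6,3.1,0,0,0,0,1]]'|head -2
python3 -m handwheel '[[0,0,0,0,0,0,1],[0,0,0,0,0,0,1],[0,0,-15,0,0,0,1],[0,0,-25,0,0,0,1],[0,0,-22,0,0,0,1],[0,0,-14,0,0,0,1],[0,0,-8,0,0,0,1],[0,0,-4,0,0,0,1],[0,0,0,0,0,0,1],[0,0,0,0,0,0,1]]'
```

```text
t: 17.53
tcp_pos: [0.4391, 0.1011, 0.1264]
t: 18.37
tcp_pos: [0.6648, 0.1677, 0.1203]
t: 19.2
tcp_pos: [0.6643, 0.1672, 0.0372]
ee_rot: [179.9, -0.0, 82.6]
contact_force: [-0.2, 1.0, -1.8]
opening: 0.308
finger_force: 49.5
```

```bash
python3 -m handwheel '[[0,0,-3,0,0,0,1],[0,0,-1.5,0,0,0,1],[0,0,0,0,0,0,1],[0,0,0,0,0,0,1]]'|head -4
python3 -m handwheel '[[0,0,-0.7,0,0,0,1],[0,0,0,0,0,0,1],[0,0,0,0,0,0,1]]'|head -4
python3 -m handwheel '[[0,0,-0.6,0,0,0,1],[0,0,0,0,0,0,1],[0,0,0,0,0,0,1]]'|head -4
```

```text
t: 19.53
tcp_pos: [0.6639, 0.1671, 0.0322]
ee_rot: [180.0, -0.0, 82.6]
contact_force: [-0.5, -0.1, -1.7]
t: 19.78
tcp_pos: [0.664, 0.1672, 0.0319]
ee_rot: [180.0, -0.0, 82.6]
contact_force: [-1.1, 1.1, 2.1]
t: 20.03
tcp_pos: [0.664, 0.1672, 0.0318]
ee_rot: [180.0, -0.0, 82.6]
contact_force: [-3.3, -1.8, 5.5]
```

```bash
python3 -m handwheel '[[0,0,0,0,0,0,0.6],[0,0,0,0,0,0,0.5],[0,0,0,0,0,0,0],[0,0,0,0,0,0,0],[0,0,0,0,0,0,0],[0,0,0,0,0,0,0],[0,0,15,0,0,0,0],[0,0,25,0,0,0,0],[0,0,35,0,0,0,0],[0,0,35,0,0,0,0]]'
python3 -m handwheel '[[-12,6,20,0,0,0,0],[-26,14,5,0,0,0,0],[-32,18,0,0,0,0,0],[-33,19,0,0,0,0,0],[-33,19,0,0,0,0,0],[-33,19,0,0,0,0,0],[-32,18,0,0,0,0,0],[-26,15,0,0,0,0,0],[-15,8,0,0,0,0,0],[-5,3,0,0,0,0,0]]'|head -2
python3 -m handwheel '[[0,0,0,0,0,0,0],[0,0,0,0,0,0,0],[0,0,0,0,0,0,0]]'|head -2
python3 - <<'E'
from h import *
s=snap('wrist','w4.png'); print(rim(s,(417,306),.055,.06),robot.sense()['tcp_pos'])
E
```

```text
t: 20.87
tcp_pos: [0.6628, 0.167, 0.1416]
ee_rot: [-179.9, 0.0, 82.6]
contact_force: [1.1, 0.2, 0.2]
opening: 1.002
finger_force: 0.0
t: 21.7
tcp_pos: [0.4146, 0.3072, 0.1667]
t: 21.95
tcp_pos: [0.4177, 0.3057, 0.166]
(array([416.4, 307.4,  59.7]), 1019) [0.41772474 0.30559174 0.16578042]
```

View pics/w4.png

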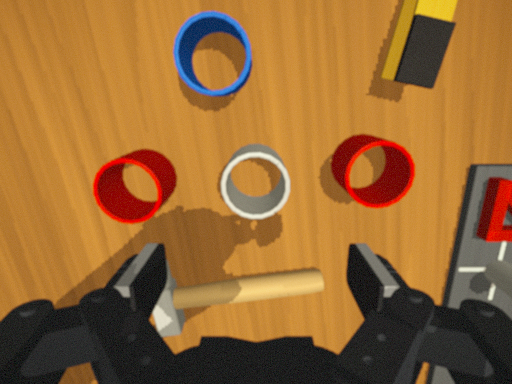

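The grey pipe_60 rim is at (256,188), between the red rings at (135,188) and (375,172). The gap to the red rings is about 76 mm against 57 mm for the open fingers, so I go down.

```bash
python3 -m handwheel '[[-1.2,1.7,-20,0,0,0,0],[0,0,-30,0,0,0,0],[0,0,-30,0,0,0,0],[0,0,-30,0,0,0,0],[0,0,-20,0,0,0,0],[0,0,-14,0,0,0,0],[0,0,-7,0,0,0,0],[0,0,-3,0,0,0,0],[0,0,0,0,0,0,0],[0,0,0,0,0,0,0]]' 50|head -4
python3 -m handwheel '[[0,0,0,0,0,0,1],[0,0,0,0,0,0,1],[0,0,0,0,0,0,1],[0,0,0,0,0,0,1],[0,0,0,0,0,0,1],[0,0,0,0,0,0,1],[0,0,0,0,0,0,1],[0,0,0,0,0,0,1],[0,0,0,0,0,0,1],[0,0,0,0,0,0,1]]' 50
```

```text
t: 22.83
tcp_pos: [0.4165, 0.3081, 0.0125]
ee_rot: [179.9, -0.1, 82.6]
contact_force: [-0.1, -0.2, 0.1]
t: 23.67
tcp_pos: [0.4165, 0.3084, 0.0132]
ee_rot: [179.9, -0.1, 82.6]
contact_force: [0.1, -1.3, 6.2]
opening: 0.694
finger_force: 53.9
```

```bash
python3 -m handwheel '[[0,0,10,0,0,0,1],[0,0,25,0,0,0,1],[0,0,32,0,0,0,1],[0,0,32,0,0,0,1],[0,0,24,0,0,0,1],[0,0,9,0,0,0,1]]'
python3 -m handwheel '[[6,-11,0,0,0,0,1],[12,-23,0,0,0,0,1],[16,-31,0,0,0,0,1],[16,-31,0,0,0,0,1],[16,-31,0,0,0,0,1],[16,-31,0,0,0,0,1],[16,-31,0,0,0,0,1],[16,-31,0,0,0,0,1],[16,-31,0,0,0,0,1],[16,-31,0,0,0,0,1]]'|head -2
python3 -m handwheel '[[16,-31,0,0,0,0,1],[16,-31,0,0,0,0,1],[16,-31,0,0,0,0,1],[12,-23,0,0,0,0,1],[6.7,-10.1,0,0,0,0,1],[0,0,0,0,0,0,1],[0,0,0,0,0,0,1],[0,0,0,0,0,0,1]]'|head -2
```

```text
t: 24.17
tcp_pos: [0.4171, 0.309, 0.1483]
ee_rot: [179.7, -0.3, 82.6]
contact_force: [-0.1, 1.0, -1.7]
opening: 0.697
finger_force: 54.9
t: 25.0
tcp_pos: [0.5602, 0.0235, 0.1407]
t: 25.67
tcp_pos: [0.6269, -0.0993, 0.142]
```

```bash
python3 -m handwheel '[[0,0,-15,0,0,0,1],[0,0,-28,0,0,0,1],[0,0,-28,0,0,0,1],[0,0,-20,0,0,0,1],[0,0,-12,0,0,0,1],[0,0,-6,0,0,0,1],[0,0,-2,0,0,0,1],[0,0,0,0,0,0,1],[0,0,0,0,0,0,1],[0,0,0,0,0,0,1]]'
```

```text
t: 26.5
tcp_pos: [0.6294, -0.1006, 0.0344]
ee_rot: [179.8, 0.0, 82.6]
contact_force: [-1.0, 0.2, -2.5]
opening: 0.701
finger_force: 54.8
```

```bash
python3 -m handwheel '[[0,0.5,-4,0,0,0,1],[0,0,-2.5,0,0,0,1],[0,0,-1,0,0,0,1],[0,0,0,0,0,0,1],[0,0,0,0,0,0,1]]'|head -4
python3 -m handwheel '[[0,0,-0.7,0,0,0,1],[0,0,0,0,0,0,1],[0,0,0,0,0,0,1]]'|head -4
python3 -m handwheel '[[0,0,-0.6,0,0,0,1],[0,0,0,0,0,0,1],[0,0,0,0,0,0,1]]'|head -4
```

```text
t: 26.92
tcp_pos: [0.6282, -0.0999, 0.0254]
ee_rot: [180.0, 0.0, 82.6]
contact_force: [-0.5, -0.5, 0.9]
t: 27.17
tcp_pos: [0.6282, -0.0999, 0.0253]
ee_rot: [-180.0, 0.0, 82.6]
contact_force: [-3.6, -0.3, 5.0]
t: 27.42
tcp_pos: [0.6282, -0.0999, 0.0253]
ee_rot: [-180.0, 0.0, 82.6]
contact_force: [-5.5, 0.8, 7.5]
```

```bash
python3 -m handwheel '[[0,0,0,0,0,0,0.2],[0,0,0,0,0,0,0.1],[0,0,0,0,0,0,0],[0,0,0,0,0,0,0],[0,0,0,0,0,0,0],[0,0,15,0,0,0,0],[0,0,25,0,0,0,0],[0,0,35,0,0,0,0],[0,0,35,0,0,0,0],[0,0,35,0,0,0,0]]'
python3 -m handwheel '[[0,-10,20,0,0,0,0],[0,-25,20,0,0,0,0],[0,-25,20,0,0,0,0],[0,-20,20,0,0,0,0],[0,-10,10,0,0,0,0],[0,0,0,0,0,0,0],[0,0,0,0,0,0,0],[0,0,0,0,0,0,0]]'|head -2
cat > chk.py <<'E'
from h import *
import sys
s=snap('wrist',sys.argv[1]); t=snap('top'); c=snap('scene')
for nm,h,d,p in[('27',.077,.027,(664,167)),('38',.062,.038,(652.5,78)),('48',.087,.048,(641,-11.5)),('60',.067,.06,(629,-100.5))]:
    print(nm,'wrist',rim(s,p,h,d),'top',rim(t,p,h,d),'scene',rim(c,p,h,d))
E
python3 chk.py w5.png
```

```text
t: 28.25
tcp_pos: [0.6279, -0.0997, 0.1712]
ee_rot: [180.0, 0.0, 82.6]
contact_force: [0.3, -0.0, 0.4]
opening: 0.998
finger_force: 0.0
t: 28.92
tcp_pos: [0.6275, -0.1886, 0.2571]
27 wrist None top (array([662.3, 167.2,  26.6]), 38) scene (array([665.6, 166.7,  27.3]), 111)
38 wrist None top (array([650.4,  78.5,  38.2]), 50) scene (array([653.5,  78. ,  38.9]), 142)
48 wrist (array([638. , -29.8,  30. ]), 174) top (array([638.7, -10.9,  48.2]), 59) scene (array([641.7, -11.8,  49.2]), 178)
60 wrist (array([ 627.7, -100.8,   59.9]), 735) top (array([ 625.7, -100.4,   59.7]), 81) scene (array([ 630.3, -100. ,   61.2]), 199)
```

View pics/w5.png

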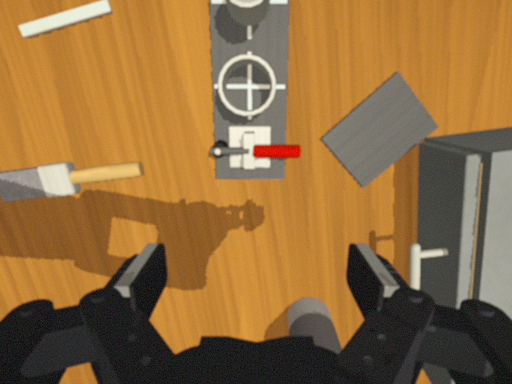

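The wrist view shows pipe_60 standing on cross d, with the cross centred inside the ring at (247,85). All four rims are at the right heights and diameters, within about 1.5 mm of their crosses, and the gripper is open and clear. I hand in.

```bash
python3 -c "
from plant import robot
print(robot.sign_off())"
```

```text
the job is handed in; nothing more can be done
None
```

All four pipes are standing released on their crosses, each within about 1.5 mm by my camera measurements: pipe_27 on mark_a next to the magnet, then pipe_38 on b, pipe_48 on c and pipe_60 on d; I handed the job in at about 29 s with no verdict returned.

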